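Load a lidded food pan into the transport frame until its gravity catch drops behind it

ROBOT

A 6-joint arm with a two-finger parallel gripper is mounted at the origin on the work surface. World frame = base frame: x ahead of the robot, y to its left, z up, the work surface at z = 0. Lengths are in mm, angles in rad, forces in N, time in s.
With the tool pointing down it reaches from about 350 to 775 mm from the base axis. Payload 7.3 kg.
Tool frame: the origin (TCP) lies on the centre line of the jaws, within the pads' length; the fingertips stand 22 mm ahead of it and the grasp point (between the pads) lies 3 mm ahead of it; z points along the fingers, y is the direction in which the jaws open and shut (so a half turn about z gives the same grasp; the last joint's range is limited). The gripper opens to 92 mm and grips with 3 to 60 N. Pads are 19 mm wide; open, the fingers measure 130 mm over their backs; the gripper's body (75 mm by 190 mm) begins 47 mm behind the grasp point.
Start: joints at [-1.486, 0.342, 1.524, -0, 1.275, -0.146], TCP at [120.118, -511.091, 248.741] pointing down, gripper open.
Joint ranges: [-2.53, 2.53], [-0.77, 2.02], [0.04, 2.7], [-1, 4.14], [0.28, 2.66], [-3.11, 3.11]. Speed limits (rad/s): [2.57, 2.57, 3.14, 3.14, 3.14, 3.14].

INTERFACE

Orientations are given as [roll, pitch, yaw] about the fixed x, y, z axes, in that order (R = Rz(yaw) Ry(pitch) Rx(roll)).
In Python, from plant import bot gives the robot as it stands.
- The arm moves only by the tool play_rows, never from a script. Its argument "moves" is one flat list of numbers, 5 for each row, row after row: the closure in counts, from 0 (fully open) to 255 (shut), then the shift along the tool's x, y, z in mm, then the turn about the tool's z in degrees. A call has 1 to 8 rows; each row is the pose to reach, as a shift and turn from the pose commanded when the call began, along the tool's axes at that moment; what a row does not reach only later rows make up. A row lasts 1/12 s, in which the tool goes at most 41.7 mm and 7.16 degrees, less where a joint would pass 70% of its speed; a pose out of reach is approached as far as the arm can. A call with a gripper value outside its range is refused whole. The fingers move at their own pace and stop on an object; the grip force is fixed at half the most. Time passes only in rows, so rows that repeat a pose let the fingers close. It gives the time, the measured TCP pose, the force and the opening at its end, in the units of the state.
- bot.get_obs(): the state, without advancing time (a new reading comes with each control period).
- bot.capture(name): name is "scene" or "top"; returns a dict with "color" (480x640x3 uint8, red, green, blue), "fx", "fy", "cx", "cy" (pixels), "world_to_cam" (4x4, takes a point from world to camera coordinates). Camera axes: x right, y down, z forward; pixel columns grow to the right and rows downward; lengths in mm; the calibration is good to about 2 mm. A picture is of the moment at which its call begins. There is no depth.
- bot.close_job(): hands the job in, once; it reports no verdict.
The state is a dict: "time": time; "joint_positions": joint angles; "dq": joint speeds; "tau": joint torques, N m; "tool_pos": TCP position; "tcp_rot": TCP orientation; "contact_force": force on the tool from outside, world axes, zero at the start; "moment": the same for the moment, N m; "grip_width": finger opening in mm.
Only numpy, scipy, OpenCV 4.12 (cv2) and the standard library are available. Lean on these libraries where they do the work, as an engineer would, in place of code of your own. Each camera call takes 0.05 s, during which the arm holds its last target.

TASK

Load the blue-lidded food pan into the empty upper runners of the transport frame, keeping it level and sliding it in without forcing. Let the pan's own rim lift the red catch - never touch the catch with the hand - and press the pan gently against the rubber back stop, no harder than it takes for the catch to fall behind its rear rim. Then let go, so that the pan rests captive between back stop and catch, and leave the juice cartons and the fruit cup alone.

Things in the scene. Friction and masses are not known exactly. Their poses are not given: they have to be found in the camera images.
- pan_center (a point): Centre of the loose lidded steel food pan (blue lid, black bridge grip), 50.5 mm above its underside. x along its 176 mm length (the way it slides; both ends alike), y along its 162 mm width, z up. 0.5 to 0.8 kg, lid fixed on. Its rim is an 8 mm plate, 176 x 162 mm, corners rounded 10 mm: underside 6.5 mm, flat lid top 14.5 mm above this point. Below the rim the body is 148 x 126 mm.
- pan_grip (a point): Centre of the black grip bar on the pan's lid, 42.5 mm above pan_center, same axes. The bar is 14 mm thick (x), 64 mm long (y), 16 mm high, and its centre is 28 mm above the lid top; open underneath between two posts.
- rack_seat (a point): Reference point of the fixed frame: on the upper tier's centre line, level with the tops of the runner ledges, 170 mm above the table. x points the way pans slide in, y left of that, z up. A pan centred at x = +30 mm just touches the back stop with its front rim; the catch falls when it is at about x = +33.5 mm, and the pan let go then settles back to about x = +31 to +33 mm.
- rack: The fixed two-tier steel frame, 280 x 210 x 200 mm, origin on the table below rack_seat, same axes. Upper ledges (x = -138 to +140 mm) carry the outer 13 mm of the pan's rim; side walls stand 169 mm apart. Anti-tilt lips, underside 16 mm above the ledges, cover the rim from x = -10 mm on, so a pan can only be slid in level from the mouth. The lower tier is already loaded.
- rack_mouth (a point): Middle of the upper tier's open mouth, at x = -143 mm from rack_seat, ledge height, frame axes. The side walls flare out 8 mm here over the first 33 mm; the ledges have a short downward lead-in (to x = -160 mm).
- buffer (a joint): Travel of the sprung rubber back stop (two black pads on a bar across the back of the upper tier), m: 0 free, grows as the pan presses it towards +x of the frame. It yields 1 mm per 4.5 N: about 15 N on it lets the catch fall (sliding the pan takes another 3 to 6 N). It must not be loaded above 20 N.
- catch (a joint): Angle of the red gravity catch, rad: 0 down in the pan's way, growing as it lifts. A 75 mm arm, 16 mm wide, centred at y = -58 mm in the frame's axes, hinged at x = -132 mm, 21 mm above the ledges, sloping down towards +x. The front rim of a pan sliding in lifts it; it then rides on the lid at about 0.13 rad and falls to 0 by its own weight when the rear rim has passed its nose.
- catch_nose (a point): Lower edge of the catch's nose, 75 mm beyond the hinge along the frame's +x; with the catch down it is 1 mm below the ledge tops at x = -57 mm, and its upright end face blocks the pan's rear rim.
- juice_a: Bystander: pink juice carton 50 x 38 x 100 mm, standing, origin at the centre of its underside.
- juice_b: Bystander: a second pink juice carton of the same size, standing.
- buffer_face (a point): Middle of the front faces of the back stop's two rubber pads, 118 mm beyond rack_seat along +x when free, 4 mm above the ledges.
- fruit_cup: Bystander: yellow fruit cup with a white lid, 72 mm across, 43 mm high, origin at the centre of its underside.
Not all that is in view belongs to the job. Leave any purple or turquoise look-alike of the part that bears pan_center alone.

How it is judged:
By the outcome, as a careful person would: the job done as asked, in the order asked, and still so for the second after the job is handed in, with the robot touching nothing.
It also fails if it takes over 69 s, if anything falls off the work surface, if the arm or the gripper's body presses on something with over 40 N, if the wrist force passes 120 N, or if a joint passes its speed limit or range.

## Working session

There is one attempt and no reset: what is moved stays moved. The work goes in short steps, Python scripts to look and compute and a tool call to move; the robot and the scene stay as the last step left them, time stands still between calls to the robot, and variables do not carry over. Pictures are saved under pics/ and viewed, and the job is handed in when it is done.

Besides the shell and the picture viewer there is one more tool, called by a JSON object that holds its "api" and its "payload", one argument or row to a line. play_rows: Moves the arm, as the interface text tells. Its arguments: {"type":"object","properties":{"moves":{"type":"array","items":{"type":"number"}}},"required":["moves"]}

```bash
mkdir -p pics; ls
cat > h.py <<'E'
import numpy as np,cv2
from plant import bot
def snap(n,f):
    c=bot.capture(n); cv2.imwrite('pics/'+f,c['color'][:,:,::-1]); return c
E
python3 - <<'E'
from h import *
import pickle
o=bot.get_obs();print(o)
for n in('scene','top'):
    c=snap(n,n+'0.png'); pickle.dump(c,open(n+'0.pkl','wb')); print(n,c['fx'],c['cx'],c['cy'],np.round(c['world_to_cam'],3).tolist())
E
```

```text
pics
{'time': 0.0, 'joint_positions': array([-1.48602470e+00,  3.42718516e-01,  1.52502867e+00, -1.44613185e-05,
        1.27536550e+00, -1.45996107e-01]), 'dq': array([-1.04937897e-03, -3.82980720e-04,  6.09409035e-05,  8.06373708e-04,
        4.61088403e-04,  1.10728067e-03]), 'tau': array([ 9.26639805e-04, -4.31243849e+01, -2.44224983e+01,  7.17474218e-02,
        5.58800879e-02, -1.50353062e-04]), 'tool_pos': array([ 120.06856528, -510.70545113,  248.04304128]), 'tcp_rot': array([-3.14008678e+00, -2.07449508e-04,  2.30771802e-01]), 'contact_force': array([ 0.18573759,  0.07527199, -0.11372529]), 'moment': array([-0.04025435,  0.0494727 , -0.02282738]), 'grip_width': 91.73868760333367}
scene 516.2429566892783 314.56726789969434 238.40789450573075 [[-0.613, 0.79, -0.012, 393.464], [0.608, 0.462, -0.645, -170.761], [-0.504, -0.402, -0.764, 1479.433], [0.0, 0.0, 0.0, 1.0]]
top 494.40638667352334 309.93795773984687 239.45529777003568 [[0.024, -1.0, -0.006, -106.439], [-0.998, -0.024, -0.066, 529.692], [0.066, 0.008, -0.998, 1296.093], [0.0, 0.0, 0.0, 1.0]]
```

View pics/scene0.png

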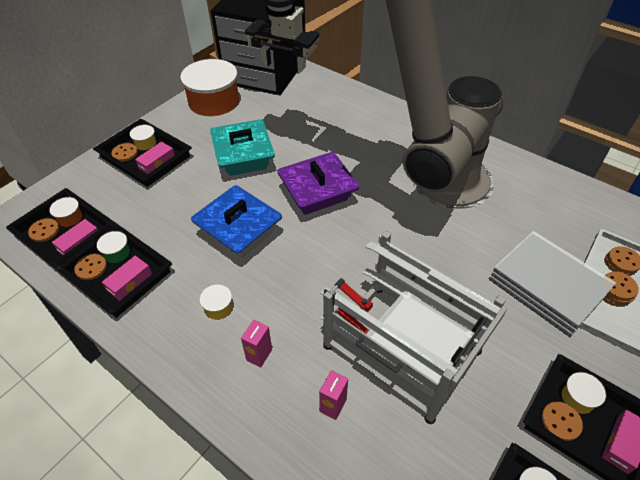

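View pics/top0.png

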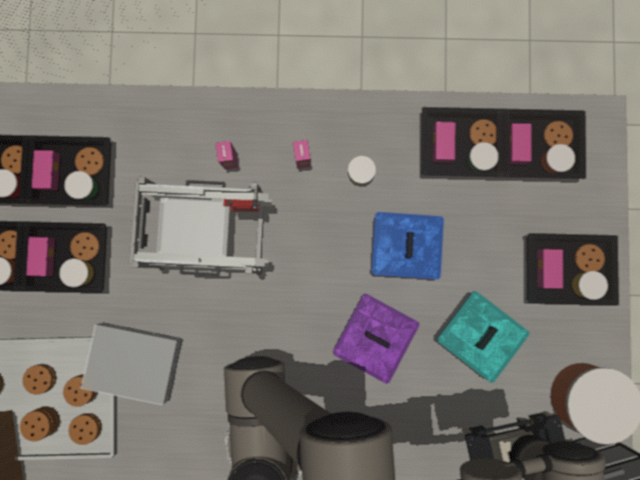

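```bash
cat >> h.py <<'E'
def ray(c,u,v,z):
    M=np.array(c['world_to_cam']);R=M[:3,:3];t=M[:3,3]
    d=R.T@np.array([(u-c['cx'])/c['fx'],(v-c['cy'])/c['fy'],1]);o=-R.T@t
    return o+d*(z-o[2])/d[2]
def proj(c,p):
    M=np.array(c['world_to_cam']);q=M[:3,:3]@np.array(p,float)+M[:3,3]
    return c['fx']*q[0]/q[2]+c['cx'],c['fy']*q[1]/q[2]+c['cy']
def tri(c1,p1,c2,p2):
    A=[];b=[]
    for c,(u,v) in((c1,p1),(c2,p2)):
        M=np.array(c['world_to_cam']);x=(u-c['cx'])/c['fx'];y=(v-c['cy'])/c['fy']
        for k,a in((0,x),(1,y)):
            A.append(M[k,:3]-a*M[2,:3]);b.append(a*M[2,3]-M[k,3])
    s=np.linalg.lstsq(np.array(A),np.array(b),rcond=None);return s[0],s[1]
E
python3 - <<'E'
from h import *
import pickle
t=pickle.load(open('top0.pkl','rb'));s=pickle.load(open('scene0.pkl','rb'))
for n,c in(('top',t),('scene',s)):
    im=c['color'];hsv=cv2.cvtColor(im,cv2.COLOR_RGB2HSV)
    m=cv2.inRange(hsv,(104,120,60),(122,255,255))
    cs,_=cv2.findContours(m,cv2.RETR_EXTERNAL,cv2.CHAIN_APPROX_NONE)
    cn=max(cs,key=cv2.contourArea);h=cv2.convexHull(cn)[:,0]
    P=np.array([ray(c,u,v,61 if n=='scene' else 63)[:2] for u,v in h],np.float32)
    print(n,cv2.contourArea(cn),cv2.boundingRect(cn),cv2.minAreaRect(P))
    # grip
    f=np.zeros_like(m);cv2.drawContours(f,[cv2.convexHull(cn)],-1,255,-1)
    g=((im.max(2)<45)&(cv2.erode(f,np.ones((9,9)))>0)).astype(np.uint8)
    gs,_=cv2.findContours(g,cv2.RETR_EXTERNAL,cv2.CHAIN_APPROX_NONE);gg=max(gs,key=cv2.contourArea)
    Q=np.array([ray(c,u,v,101)[:2] for u,v in gg[:,0]],np.float32);print('grip z101',cv2.minAreaRect(Q),cv2.boundingRect(gg))
x=cv2.resize(t['color'][170:285,125:285],None,fx=5,fy=5,interpolation=cv2.INTER_CUBIC);cv2.imwrite('pics/rt.png',x[:,:,::-1])
x=cv2.resize(s['color'][225:430,315:515],None,fx=2.9,fy=2.9,interpolation=cv2.INTER_CUBIC);cv2.imwrite('pics/rs.png',x[:,:,::-1])
E
```

```text
top 4114.5 (372, 213, 71, 66) ((520.195556640625, -342.6464538574219), (174.34539794921875, 160.09132385253906), 87.30516815185547)
grip z101 ((491.7940979003906, -335.1927490234375), (1.7399489879608154, 3.5245773792266846), 46.04717254638672) (406, 255, 2, 2)
scene 3224.5 (191, 185, 91, 68) ((518.9664916992188, -346.85382080078125), (177.72634887695312, 163.76260375976562), 87.15384674072266)
grip z101 ((530.60595703125, -331.9450378417969), (36.0338249206543, 77.67263793945312), 87.49483489990234) (224, 200, 23, 24)
```

View pics/rt.png

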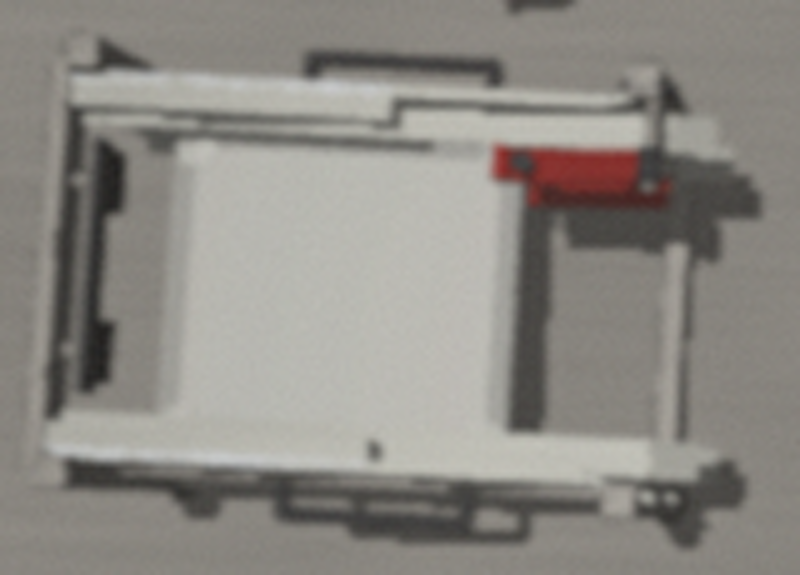

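View pics/rs.png

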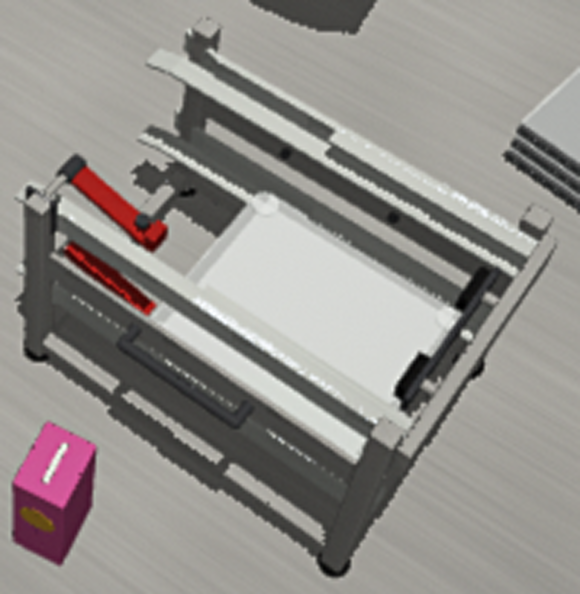

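Run:
```python
from h import *
import pickle
t=pickle.load(open('top0.pkl','rb'));s=pickle.load(open('scene0.pkl','rb'))
T=lambda a:(a[0]/5+125-.4,a[1]/5+170-.4);S=lambda a:(a[0]/2.9+315-.33,a[1]/2.9+225-.33)
for n,a,b in(('back+x',(82,48),(388,432)),('mouth+x',(645,78),(40,199)),('back-x',(55,468),(538,217)),('mouth-x',(615,497),(206,32)),('padA',(112,145),(432,352)),('padB',(105,322),(490,268)),('catch hinge(mouth end)',(668,180),(72,165))):
    p,r=tri(t,T(a),s,S(b));print(n,np.round(p,1),np.round(ray(t,*T(a),200)[:2],1),np.round(ray(s,*S(b),200)[:2],1))
im=t['color'];x=cv2.resize(im[205:290,365:450],None,fx=7,fy=7,interpolation=cv2.INTER_CUBIC);cv2.imwrite('pics/pt.png',x[:,:,::-1])
im=s['color'];x=cv2.resize(im[180:265,185:290],None,fx=6,fy=6,interpolation=cv2.INTER_CUBIC);cv2.imwrite('pics/ps.png',x[:,:,::-1])
```

```text
back+x [649.4 296.6 204.4] [650.2 298.2] [647.1 296.1]
mouth+x [641.6  36.8 204.4] [642.2  37.6] [639.5  34.7]
back-x [456.  301.1 202.4] [456.2 301.5] [453.8 301.3]
mouth-x [449.9  44.2 200. ] [449.2  45.2] [450.7  43.2]
padA [598.8 286.  213.6] [605.4 282.3] [584.1 292.2]
padB [518.9 287.4 206.7] [523.6 281.7] [508.1 293.7]
catch hinge(mouth end) [596.3  28.3 185. ] [595.1  25.5] [604.4  35.3]
```

View pics/pt.png

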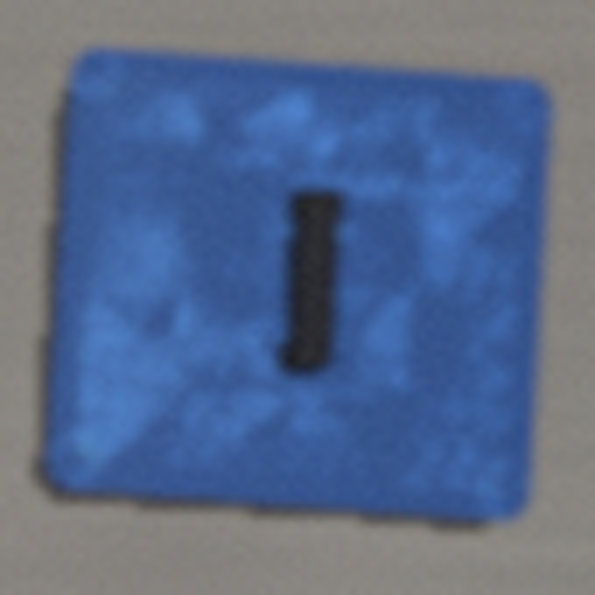

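View pics/ps.png

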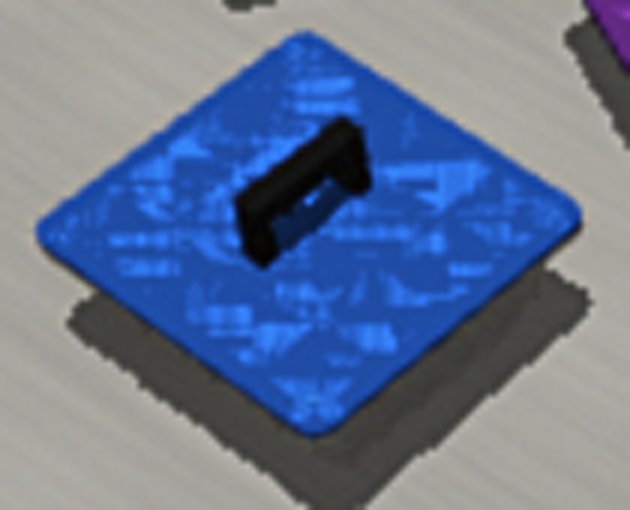

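Run:
```python
from h import *
import pickle
t=pickle.load(open('top0.pkl','rb'));s=pickle.load(open('scene0.pkl','rb'))
a=(365+311/7-.43,205+281/7-.43);b=(185+301/6-.42,180+166/6-.42)
print(tri(t,a,s,b),ray(t,*a,101),ray(s,*b,101))
for n,(u,v) in dict(ja=(302,143),jb=(224,145),cup=(362,167)).items(): print(n,ray(t,u,v,100 if n!='cup' else 43))
```

```text
(array([ 520.16583499, -341.52228286,  100.42763232]), array([3.11792523])) [ 519.31561204 -340.45532165  101.        ] [ 521.17068277 -342.17493277  101.        ]
ja [769.79443091 -68.48138166 100.        ]
jb [760.24887696 128.17368247 100.        ]
cup [ 724.3862216 -226.080859    43.       ]
```

{"api": "play_rows", "payload": {
  "moves": [0,25,-4,0,2,0,55,-9,0,4,0,85,-14,0,6,0,115,-20,0,8,0,145,-25,0,10,0,175,-30,0,12,0,205,-35,0,14,0,230,-39,0,16]
}}

```text
time: 0.77
tool_pos: [336.7, -419.3, 248.4]
tcp_rot: [-3.141, 0.0, -0.05]
contact_force: [0.7, -1.1, 0.4]
grip_width: 91.5
```

{"api": "play_rows", "payload": {
  "moves": [0,25,-12,0,0,0,55,-26,0,0,0,85,-41,0,0,0,115,-55,0,0,0,145,-70,0,0,0,170,-82,0,0,0,181,-87,0,0,0,181,-87,0,0]
}}

```text
time: 1.43
tool_pos: [521.9, -340.9, 247.8]
tcp_rot: [-3.141, 0.001, -0.045]
contact_force: [-0.8, 0.5, -0.5]
grip_width: 91.7
```

Run:
```python
from h import *
o=bot.get_obs();print(o['tool_pos'],o['tcp_rot'])
for n in('top','scene'):
    c=snap(n,n+'1.png')
    u,v=proj(c,[520,-342,93]);print(u,v);u=int(u)-70;v=int(v)-60
    x=cv2.resize(c['color'][v:v+120,u:u+140],None,fx=5,fy=5,interpolation=cv2.INTER_CUBIC);cv2.imwrite('pics/%s1z.png'%n,x[:,:,::-1])
```

```text
[ 521.88683667 -340.86775015  247.78583467] [-3.14070008e+00  5.37564806e-04 -4.53319223e-02]
409.0010149658609 244.63186644415498
235.54047682408753 209.22915827056445
```

View pics/scene1z.png

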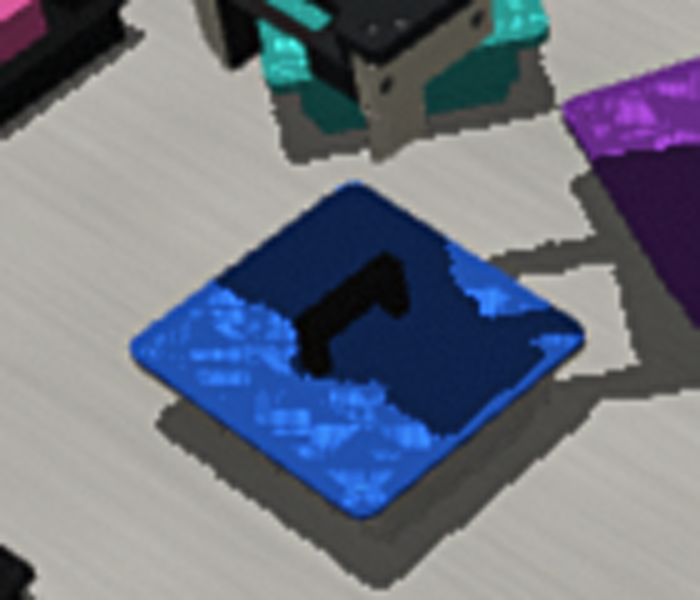

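View pics/top1z.png

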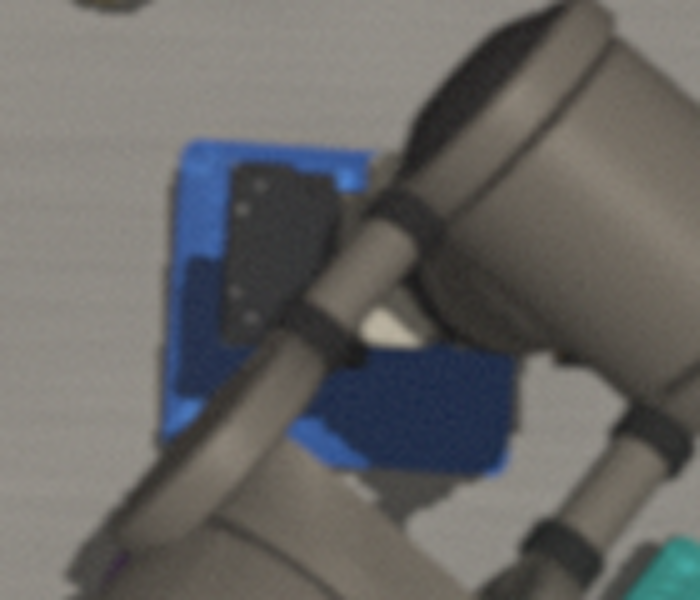

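{"api": "play_rows", "payload": {
  "moves": [0,0,0,20,0,0,0,0,45,0,0,0,0,70,0,0,0,0,95,0,0,0,0,118,0,0,0,0,136,0,0,0,0,148,0,0,0,0,152,0]
}}

```text
time: 2.2
tool_pos: [518.0, -342.7, 94.9]
tcp_rot: [-3.14, 0.003, -0.05]
contact_force: [-1.4, -0.3, 1.2]
grip_width: 92.0
```

{"api": "play_rows", "payload": {
  "moves": [0,0,0,0,0,120,0,0,0,0,160,0,0,0,0,190,0,0,0,0,210,0,0,0,0,230,0,0,0,0,255,0,0,0,0,255,0,0,0,0]
}}

```text
time: 2.87
tool_pos: [520.2, -342.4, 96.9]
tcp_rot: [3.141, -0.0, -0.048]
contact_force: [0.0, -0.4, 0.1]
grip_width: 49.7
```

{"api": "play_rows", "payload": {
  "moves": [255,0,0,0,0,255,0,0,0,0,255,0,0,0,0,255,0,0,0,0]
}}

```text
time: 3.2
tool_pos: [520.1, -342.4, 96.7]
tcp_rot: [3.142, 0.0, -0.048]
contact_force: [0.1, 0.4, -1.3]
grip_width: 23.2
```

Run:
```python
from h import *
print(bot.get_obs())
c=snap('scene','s2.png');x=cv2.resize(c['color'][120:270,160:330],None,fx=4,fy=4);cv2.imwrite('pics/s2z.png',x[:,:,::-1])
```

```text
{'time': 3.2, 'joint_positions': array([-7.05168938e-01,  6.63343408e-01,  1.42756706e+00, -1.04055986e-04,
        1.05069317e+00,  9.14085444e-01]), 'dq': array([ 0.00042716, -0.00011266,  0.0010364 ,  0.00031097,  0.0004444 ,
        0.00181415]), 'tau': array([ 7.82391464e-03, -5.57760751e+01, -2.15025365e+01,  6.82807155e-02,
       -4.09795612e-02,  4.20867241e-05]), 'tool_pos': array([ 520.09903672, -342.39620901,   96.66892135]), 'tcp_rot': array([ 3.14152785e+00,  6.38294574e-05, -4.84063447e-02]), 'contact_force': array([ 0.12520981,  0.41623278, -1.27942689]), 'moment': array([-8.87762879e-05,  5.89370813e-02, -1.77616371e-02]), 'grip_width': 23.155890302302247}
```

View pics/s2z.png

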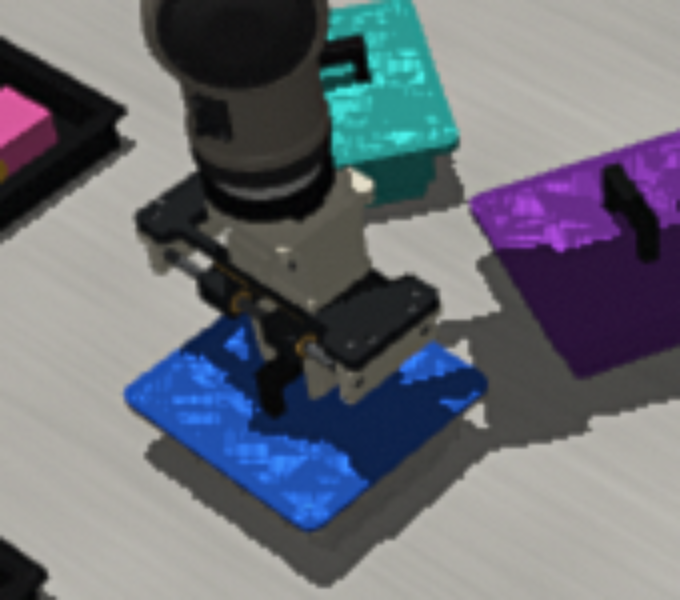

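{"api": "play_rows", "payload": {
  "moves": [255,0,0,0,0,255,0,0,0,0,255,0,0,0,0,255,0,0,0,0,255,0,0,0,0,255,0,0,0,0]
}}

```text
time: 3.75
tool_pos: [520.1, -342.7, 96.8]
tcp_rot: [3.141, -0.0, -0.049]
contact_force: [-0.6, -3.9, -0.3]
grip_width: 13.8
```

{"api": "play_rows", "payload": {
  "moves": [255,0,0,-1,0,255,0,0,-3,0,255,0,0,-6,0,255,0,0,-11,0,255,0,0,-16,0,255,0,0,-20,0,255,0,0,-20,0,255,0,0,-20,0]
}}

```text
time: 4.42
tool_pos: [520.3, -342.4, 117.2]
tcp_rot: [3.141, -0.001, -0.048]
contact_force: [0.1, 0.1, -7.3]
grip_width: 14.0
```

{"api": "play_rows", "payload": {
  "moves": [255,0,0,-8,0,255,0,0,-22,0,255,0,0,-38,0,255,0,0,-55,0,255,0,0,-72,0,255,0,0,-88,0,255,0,0,-97,0,255,0,0,-97,0]
}}

```text
time: 5.08
tool_pos: [520.9, -343.1, 216.5]
tcp_rot: [3.139, -0.004, -0.048]
contact_force: [0.3, 0.8, -6.8]
grip_width: 14.0
```

{"api": "play_rows", "payload": {
  "moves": [255,1,-8,0,0,255,2,-25,0,0,255,3,-47,0,0,255,4,-70,0,0,255,5,-93,0,0,255,6,-116,0,0,255,6,-139,0,0,255,7,-162,0,0]
}}

```text
time: 5.75
tool_pos: [534.0, -177.7, 212.3]
tcp_rot: [-3.14, 0.003, -0.048]
contact_force: [0.3, -0.3, -7.4]
grip_width: 13.6
```

{"api": "play_rows", "payload": {
  "moves": [255,1,-23,0,0,255,2,-45,0,0,255,3,-63,0,0,255,3,-75,0,0,255,3,-80,0,0,255,3,-80,0,0,255,3,-80,0,0]
}}

```text
time: 6.33
tool_pos: [541.6, -101.3, 213.4]
tcp_rot: [3.141, 0.001, -0.048]
contact_force: [-0.0, -0.2, -7.4]
grip_width: 13.9
```

Run:
```python
from h import *
import pickle
print(bot.get_obs())
for n in('top','scene'):
    c=snap(n,n+'3.png');pickle.dump(c,open(n+'3.pkl','wb'))
    im=c['color']
    x=im[165:290,125:345] if n=='top' else im[150:400,215:515]
    k=3.6 if n=='top' else 2.4
    cv2.imwrite('pics/%s3z.png'%n,cv2.resize(x,None,fx=k,fy=k,interpolation=cv2.INTER_CUBIC)[:,:,::-1])
```

```text
{'time': 6.3333, 'joint_positions': array([-3.23593602e-01,  4.19431986e-01,  1.50689344e+00, -6.67702434e-04,
        1.21563820e+00,  1.29537219e+00]), 'dq': array([-0.01933386,  0.00121   , -0.00705275, -0.0009855 ,  0.00160093,
       -0.00202412]), 'tau': array([ 1.01944428e+00, -5.06976914e+01, -2.61169356e+01,  1.72992800e-01,
       -1.34656287e-02,  3.63730069e-02]), 'tool_pos': array([ 541.6220764 , -101.26371515,  213.41625642]), 'tcp_rot': array([ 3.14109121e+00,  5.27297284e-04, -4.79372979e-02]), 'contact_force': array([-0.01161604, -0.1549296 , -7.40483435]), 'moment': array([ 0.12822744, -0.0131291 , -0.02110534]), 'grip_width': 13.852415414990285}
```

View pics/scene3z.png

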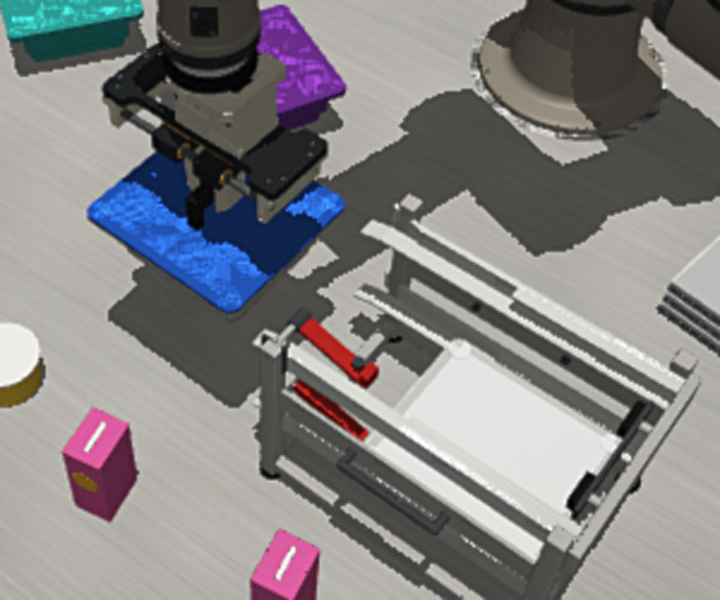

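View pics/top3z.png

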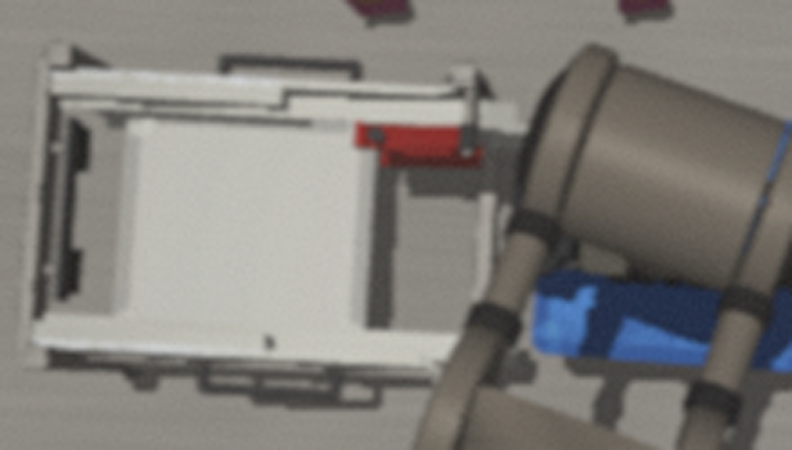

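```bash
cat >> h.py <<'E'
def blue(c,z):
    im=c['color'];hsv=cv2.cvtColor(im,cv2.COLOR_RGB2HSV)
    m=cv2.inRange(hsv,(100,110,30),(124,255,255))
    cs,_=cv2.findContours(m,cv2.RETR_EXTERNAL,cv2.CHAIN_APPROX_NONE)
    cn=max(cs,key=cv2.contourArea);h=cv2.convexHull(cn)[:,0]
    P=np.array([ray(c,u,v,z)[:2] for u,v in h],np.float32)
    return cn,P
E
python3 - <<'E'
from h import *
import pickle
c=pickle.load(open('scene3.pkl','rb'));cn,P=blue(c,180)
print(cv2.boundingRect(cn),cv2.minAreaRect(P))
pts=np.array([ray(c,u,v,180)[:2] for u,v in cn[:,0]])
r=np.radians(-2.8);X=np.array([np.cos(r),np.sin(r)]);Y=np.array([-np.sin(r),np.cos(r)])
a=pts@X;b=pts@Y
def fit(sel):
    l=cv2.fitLine(pts[sel].astype(np.float32),cv2.DIST_HUBER,0,.01,.01).ravel();return l,sel.sum()
bm=(b.min()+b.max())/2;am=(a.min()+a.max())/2
print('plus-x side',fit((a>a.max()-5)&(abs(b-bm)<70)))
print('front side',fit((b>b.max()-5)&(abs(a-am)<65)))
print('rear side',fit((b<b.min()+5)&(abs(a-am)<65)))
print('minus-x',fit((a<a.min()+5)&(abs(b-bm)<70)))
# rack crops
s=c['color']
for i,(u,v,w,h) in enumerate([(315,225,80,70),(355,225,80,70)]):
    pass
x=cv2.resize(s[225:325,315:445],None,fx=6,fy=6,interpolation=cv2.INTER_CUBIC);cv2.imwrite('pics/s3m.png',x[:,:,::-1])
t=pickle.load(open('top0.pkl','rb'))['color']
x=cv2.resize(t[175:275,215:285],None,fx=6,fy=6,interpolation=cv2.INTER_CUBIC);cv2.imwrite('pics/t0m.png',x[:,:,::-1])
E
```

```text
(251, 213, 108, 68) ((541.449951171875, -102.38143157958984), (177.60617065429688, 164.61968994140625), 87.40425109863281)
plus-x side (array([ 4.8500892e-02,  9.9882317e-01,  6.2275684e+02, -1.0452220e+02],
      dtype=float32), np.int64(48))
front side (array([ 9.9866241e-01, -5.1704478e-02,  5.3687354e+02, -1.4145593e+01],
      dtype=float32), np.int64(40))
rear side (array([ 9.9798667e-01, -6.3423514e-02,  5.6365021e+02, -1.9080234e+02],
      dtype=float32), np.int64(27))
minus-x (array([ 1.6559396e-02,  9.9986291e-01,  4.6317783e+02, -4.1134998e+01],
      dtype=float32), np.int64(9))
```

View pics/s3m.png

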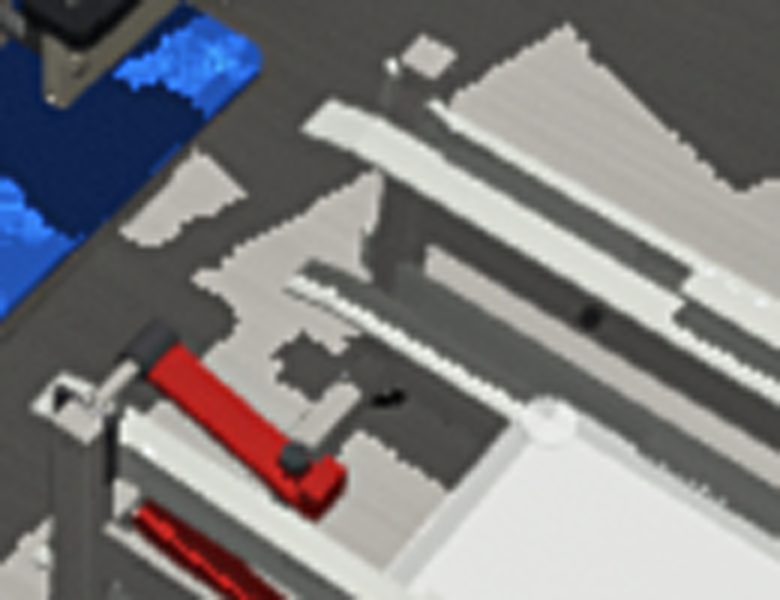

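View pics/t0m.png

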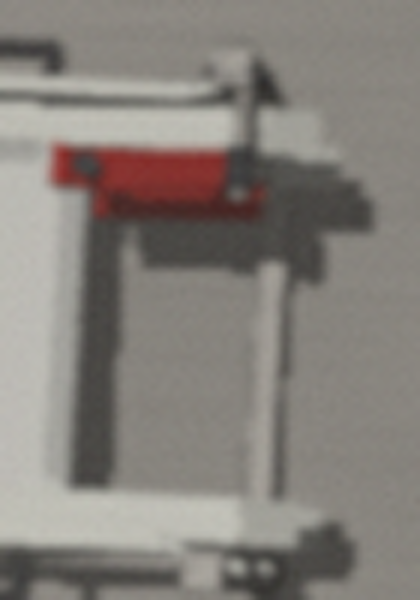

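Run:
```python
from h import *
import pickle
s=pickle.load(open('scene3.pkl','rb'));t=pickle.load(open('top0.pkl','rb'))
S=lambda a:(a[0]/6+315-.42,a[1]/6+225-.42);T=lambda a:(a[0]/6+215-.42,a[1]/6+175-.42)
print('scene -x ledge inner @170')
for p in[(305,128),(380,170),(450,203),(530,243),(600,279),(670,315)]: print(p,np.round(ray(s,*S(p),170),1))
print('scene -x ledge outer/wall')
for p in[(335,100),(440,152),(560,218),(680,293)]: print(p,np.round(ray(s,*S(p),170),1))
print('top -x ledge inner'); 
for p in[(80,489),(150,493),(235,499),(325,515)]: print(p,np.round(ray(t,*T(p),170),1))
print('top +x ledge inner'); 
for p in[(10,143),(40,145),(330,155),(325,112)]: print(p,np.round(ray(t,*T(p),170),1))
# gradient profiles top: columns for z170
g=cv2.cvtColor(t['color'],cv2.COLOR_RGB2GRAY).astype(int)
for u in(235,245,252): print(u,g[250:272,u].tolist())
for u in(219,222,): print(u,g[185:204,u].tolist())
```

```text
scene -x ledge inner @170
(305, 128) [477.8  12.6 170. ]
(380, 170) [477.6  44.4 170. ]
(450, 203) [475.2  71.9 170. ]
(530, 243) [473.3 103.3 170. ]
(600, 279) [472.1 130.4 170. ]
(670, 315) [470.9 156.9 170. ]
scene -x ledge outer/wall
(335, 100) [460.5  13.9 170. ]
(440, 152) [458.   56.8 170. ]
(560, 218) [457.7 105.8 170. ]
(680, 293) [460.7 155.  170. ]
top -x ledge inner
(80, 489) [478.4  96.3 170. ]
(150, 493) [477.5  68.9 170. ]
(235, 499) [475.9  35.6 170. ]
(325, 515) [4.705e+02 3.000e-01 1.700e+02]
top +x ledge inner
(10, 143) [613.9 128.7 170. ]
(40, 145) [613.4 116.8 170. ]
(330, 155) [612.    2.5 170. ]
(325, 112) [629.   5. 170.]
235 [127, 128, 131, 128, 132, 135, 150, 177, 188, 191, 192, 188, 189, 188, 189, 182, 154, 126, 127, 107, 79, 74]
245 [131, 129, 134, 131, 135, 132, 139, 158, 184, 190, 189, 188, 189, 188, 178, 156, 154, 150, 141, 135, 130, 130]
252 [132, 135, 134, 135, 133, 134, 134, 150, 180, 189, 192, 192, 188, 191, 184, 155, 113, 104, 124, 126, 105, 92]
219 [125, 142, 160, 179, 171, 126, 124, 169, 188, 188, 185, 185, 179, 162, 155, 159, 167, 177, 186]
222 [93, 100, 129, 171, 176, 136, 101, 129, 172, 186, 187, 187, 184, 176, 165, 167, 170, 170, 170]
```

{"api": "play_rows", "payload": {
  "moves": [255,0,0,0,-0.6,255,0,0,0.5,-1.2,255,0,0,1.5,-1.2,255,0,0,1.5,-1.2,255,0,0,1.5,-1.2]
}}

```text
time: 6.85
tool_pos: [541.7, -101.4, 212.1]
tcp_rot: [3.142, 0.0, -0.028]
contact_force: [0.5, 0.6, -6.8]
grip_width: 13.7
```

{"api": "play_rows", "payload": {
  "moves": [255,0,-4,0,0,255,0,-10,0,0,255,0,-17,0,0,255,0,-24,0,0,255,0,-31,0,0,255,0,-37,0,0,255,0,-40,0,0,255,0,-40,0,0]
}}

```text
time: 7.52
tool_pos: [542.9, -60.2, 212.3]
tcp_rot: [-3.142, -0.0, -0.026]
contact_force: [-0.2, -0.8, -7.1]
grip_width: 13.5
```

```bash
cat > look.py <<'E'
from h import *
import sys,pickle
k=sys.argv[1]
o=bot.get_obs();print(o['time'],o['tool_pos'],o['tcp_rot'],o['contact_force'],o['moment'])
c=snap('scene','s%s.png'%k);pickle.dump(c,open('s%s.pkl'%k,'wb'))
cv2.imwrite('pics/s%sz.png'%k,cv2.resize(c['color'][150:370,290:500],None,fx=2.7,fy=2.7,interpolation=cv2.INTER_CUBIC)[:,:,::-1])
E
python3 look.py 4
```

```text
7.5167 [542.92439209 -60.19031776 212.26680516] [-3.14153212e+00 -6.38808090e-05 -2.63390740e-02] [-0.23790442 -0.80615258 -7.08713429] [ 0.02960822  0.08061663 -0.00857889]
```

View pics/s4z.png

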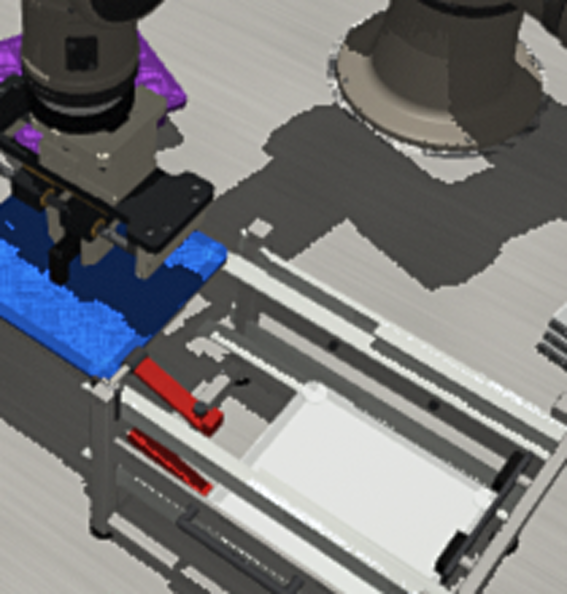

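{"api": "play_rows", "payload": {
  "moves": [255,0,-3,0,0,255,0,-7,0,0,255,0,-11,0,0,255,0,-15,0,0,255,0,-18,0,0,255,0,-20,0,0,255,0,-20,0,0]
}}

```text
time: 8.15
tool_pos: [543.5, -40.7, 212.2]
tcp_rot: [-3.142, -0.0, -0.027]
contact_force: [-0.4, 0.0, -7.5]
grip_width: 13.9
```

{"api": "play_rows", "payload": {
  "moves": [255,0,-3,0,0,255,0,-7,0,0,255,0,-11,0,0,255,0,-15,0,0,255,0,-18,0,0,255,0,-20,0,0,255,0,-20,0,0]
}}

```text
time: 8.73
tool_pos: [544.0, -20.7, 212.1]
tcp_rot: [-3.142, 0.0, -0.027]
contact_force: [0.8, 0.2, -8.6]
grip_width: 13.9
```

```bash
python3 look.py 5
```

```text
8.7333 [543.96960858 -20.66627022 212.10839518] [-3.14156194e+00  1.67184652e-04 -2.69315007e-02] [ 0.76374348  0.16898322 -8.61095374] [0.02150893 0.02745534 0.00420009]
```

View pics/s5z.png

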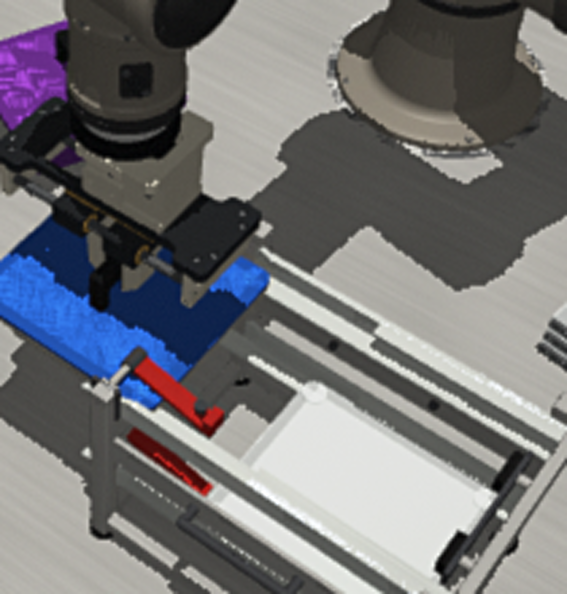

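{"api": "play_rows", "payload": {
  "moves": [255,0,-3,0,0,255,0,-7,0,0,255,0,-11,0,0,255,0,-15,0,0,255,0,-18,0,0,255,0,-20,0,0,255,0,-20,0,0]
}}

```text
time: 9.37
tool_pos: [544.6, -0.6, 212.2]
tcp_rot: [-3.141, -0.0, -0.027]
contact_force: [-0.3, 0.9, -8.2]
grip_width: 13.7
```

{"api": "play_rows", "payload": {
  "moves": [255,0,-3,0,0,255,0,-7,0,0,255,0,-11,0,0,255,0,-15,0,0,255,0,-18,0,0,255,0,-20,0,0,255,0,-20,0,0]
}}

```text
time: 9.95
tool_pos: [545.1, 19.4, 212.2]
tcp_rot: [-3.141, 0.0, -0.027]
contact_force: [-0.8, 0.4, -8.6]
grip_width: 13.8
```

```bash
python3 look.py 6
```

```text
9.95 [545.09804546  19.37771778 212.18726958] [-3.14148220e+00  6.19817689e-06 -2.69092312e-02] [-0.77146613  0.43077747 -8.56559986] [-0.01561288  0.01013245  0.05323817]
```

View pics/s6z.png

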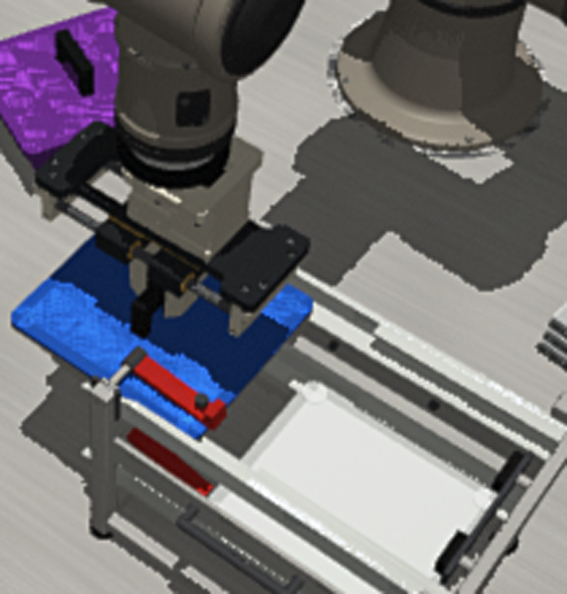

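{"api": "play_rows", "payload": {
  "moves": [255,0,0,0.5,0,255,0,0,1,0,255,0,0,1,0,255,0,0,1,0]
}}

```text
time: 10.33
tool_pos: [545.1, 18.7, 211.1]
tcp_rot: [3.142, 0.0, -0.028]
contact_force: [-0.7, 0.4, -7.2]
grip_width: 13.6
```

{"api": "play_rows", "payload": {
  "moves": [255,0,0,0.5,0,255,0,0,1,0,255,0,0,1,0,255,0,0,1,0]
}}

```text
time: 10.67
tool_pos: [545.1, 18.7, 210.2]
tcp_rot: [3.141, 0.0, -0.028]
contact_force: [0.4, 0.7, -7.7]
grip_width: 13.8
```

{"api": "play_rows", "payload": {
  "moves": [255,0,0,0.3,0,255,0,0,0.5,0,255,0,0,0.5,0,255,0,0,0.5,0]
}}

```text
time: 11.0
tool_pos: [545.1, 18.8, 209.8]
tcp_rot: [3.141, -0.0, -0.027]
contact_force: [-0.1, -0.6, -6.5]
grip_width: 13.4
```

{"api": "play_rows", "payload": {
  "moves": [255,0,0,0.3,0,255,0,0,0.5,0,255,0,0,0.5,0,255,0,0,0.5,0]
}}

```text
time: 11.33
tool_pos: [545.1, 18.7, 209.7]
tcp_rot: [3.141, -0.001, -0.028]
contact_force: [-3.1, -1.7, -1.0]
grip_width: 13.4
```

```bash
python3 look.py 7
```

```text
11.3333 [545.13709664  18.72900196 209.7157445 ] [ 3.14131836e+00 -5.61607334e-04 -2.75055503e-02] [-3.08516501 -1.67361657 -0.97479749] [-0.07417791  0.46117749 -0.01114254]
```

{"api": "play_rows", "payload": {
  "moves": [255,0,0,-0.3,0,255,0,-2,-0.3,0,255,0,-5,-0.3,0,255,0,-8,-0.3,0,255,0,-11,-0.3,0,255,0,-14,-0.3,0,255,0,-15,-0.3,0]
}}

```text
time: 11.97
tool_pos: [545.8, 34.2, 209.8]
tcp_rot: [3.141, -0.001, -0.027]
contact_force: [0.6, -3.8, 0.2]
grip_width: 13.8
```

```bash
python3 look.py 8
```

```text
11.9667 [545.84603953  34.15945602 209.75783959] [ 3.14129339e+00 -9.51193412e-04 -2.71197506e-02] [ 0.61084652 -3.80842615  0.17881184] [-0.71386324 -0.02307045 -0.00953463]
```

{"api": "play_rows", "payload": {
  "moves": [255,0,-2,-0.2,0,255,0,-5,-0.2,0,255,0,-9,-0.2,0,255,0,-13,-0.2,0,255,0,-17,-0.2,0,255,0,-20,-0.2,0,255,0,-20,-0.2,0]
}}

```text
time: 12.6
tool_pos: [546.1, 54.7, 209.8]
tcp_rot: [-3.141, -0.0, -0.027]
contact_force: [0.4, -1.8, 1.3]
grip_width: 13.8
```

```bash
python3 look.py 9
```

```text
12.6 [546.09648554  54.7438394  209.7862896 ] [-3.14088280e+00 -2.06064034e-04 -2.69500710e-02] [ 0.40322204 -1.76342243  1.3167222 ] [-0.20385532  0.04170735 -0.04542498]
```

View pics/s9z.png

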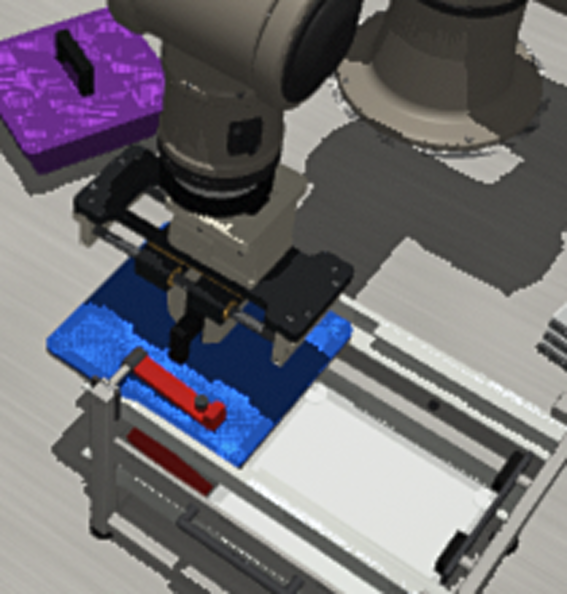

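{"api": "play_rows", "payload": {
  "moves": [255,0,-2,-0.2,0,255,0,-5,-0.3,0,255,0,-9,-0.3,0,255,0,-13,-0.3,0,255,0,-17,-0.3,0,255,0,-20,-0.3,0,255,0,-20,-0.3,0]
}}

```text
time: 13.23
tool_pos: [546.4, 74.9, 209.8]
tcp_rot: [-3.141, 0.001, -0.027]
contact_force: [0.5, 0.9, -3.5]
grip_width: 13.9
```

{"api": "play_rows", "payload": {
  "moves": [255,0,-2,0,0,255,0,-5,0,0,255,0,-9,0,0,255,0,-13,0,0,255,0,-17,0,0,255,0,-20,0,0,255,0,-20,0,0]
}}

```text
time: 13.82
tool_pos: [547.0, 94.9, 209.8]
tcp_rot: [-3.141, 0.0, -0.027]
contact_force: [-0.7, 0.5, -4.4]
grip_width: 13.3
```

{"api": "play_rows", "payload": {
  "moves": [255,0,-2,0,0,255,0,-5,0,0,255,0,-9,0,0,255,0,-13,0,0,255,0,-17,0,0,255,0,-20,0,0,255,0,-20,0,0]
}}

```text
time: 14.4
tool_pos: [547.6, 114.8, 209.8]
tcp_rot: [-3.141, 0.0, -0.027]
contact_force: [0.7, -0.1, -5.9]
grip_width: 13.4
```

```bash
python3 look.py 10
```

```text
14.4 [547.57934302 114.776879   209.78536328] [-3.14095105e+00  3.72469185e-04 -2.68086967e-02] [ 0.68707287 -0.06605434 -5.8593168 ] [ 0.06641695 -0.02833024  0.00102593]
```

View pics/s10z.png

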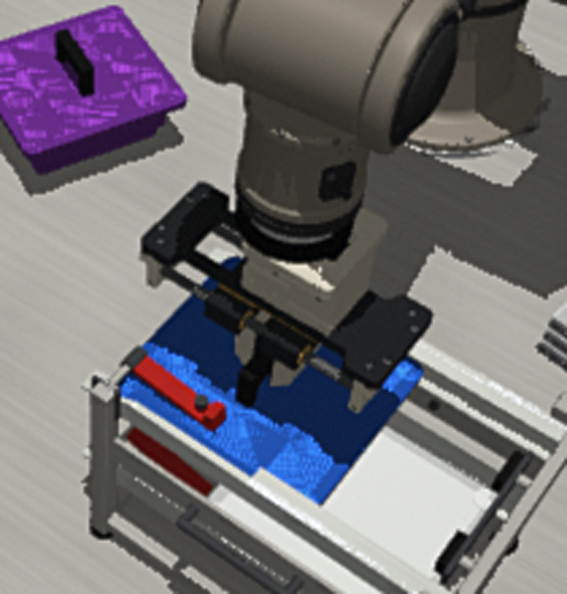

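{"api": "play_rows", "payload": {
  "moves": [255,0,-2,0,0,255,0,-5,0,0,255,0,-9,0,0,255,0,-13,0,0,255,0,-17,0,0,255,0,-20,0,0,255,0,-20,0,0]
}}

```text
time: 15.03
tool_pos: [548.2, 134.6, 209.9]
tcp_rot: [-3.141, 0.0, -0.027]
contact_force: [-1.1, 0.6, -7.1]
grip_width: 13.3
```

{"api": "play_rows", "payload": {
  "moves": [255,0,-2,0,0,255,0,-5,0,0,255,0,-9,0,0,255,0,-13,0,0,255,0,-17,0,0,255,0,-20,0,0,255,0,-20,0,0]
}}

```text
time: 15.62
tool_pos: [548.8, 154.6, 210.0]
tcp_rot: [-3.141, -0.0, -0.027]
contact_force: [-0.6, -0.1, -8.7]
grip_width: 13.7
```

{"api": "play_rows", "payload": {
  "moves": [255,0,-2,0.1,0,255,0,-5,0.2,0,255,0,-9,0.2,0,255,0,-13,0.2,0,255,0,-17,0.2,0,255,0,-20,0.2,0,255,0,-20,0.2,0]
}}

```text
time: 16.2
tool_pos: [549.4, 174.6, 209.8]
tcp_rot: [-3.141, -0.0, -0.027]
contact_force: [-0.5, -0.0, -7.6]
grip_width: 13.9
```

```bash
python3 look.py 11
```

```text
16.2 [549.37043432 174.56372982 209.79527023] [-3.14124945e+00 -1.35469906e-04 -2.68302482e-02] [-0.47908905 -0.04492331 -7.58923076] [0.09102609 0.0059757  0.009564  ]
```

View pics/s11z.png

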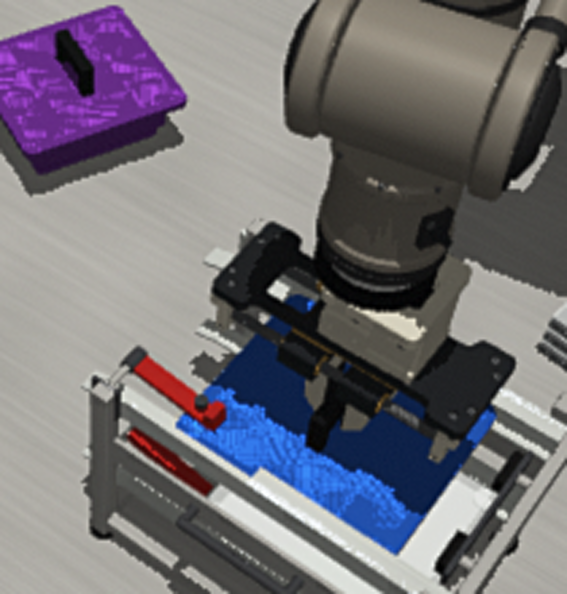

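{"api": "play_rows", "payload": {
  "moves": [255,0,-2,0,0,255,0,-4,0,0,255,0,-6,0,0,255,0,-8,0,0,255,0,-10,0,0,255,0,-10,0,0]
}}

```text
time: 16.75
tool_pos: [549.7, 184.2, 209.8]
tcp_rot: [-3.141, -0.0, -0.027]
contact_force: [0.0, 1.0, -7.3]
grip_width: 13.7
```

{"api": "play_rows", "payload": {
  "moves": [255,0,-1,0,0,255,0,-2,0,0,255,0,-3,0,0,255,0,-4,0,0,255,0,-4,0,0]
}}

```text
time: 17.17
tool_pos: [549.8, 187.9, 209.8]
tcp_rot: [-3.141, -0.0, -0.027]
contact_force: [-0.4, 0.6, -6.8]
grip_width: 13.8
```

```bash
python3 look.py 12
```

```text
17.1667 [549.78856894 187.93411357 209.79529736] [-3.14149292e+00 -1.03998303e-04 -2.74157336e-02] [-0.44601782  0.56434457 -6.84170004] [ 0.04319583  0.01027624 -0.01958303]
```

View pics/s12z.png

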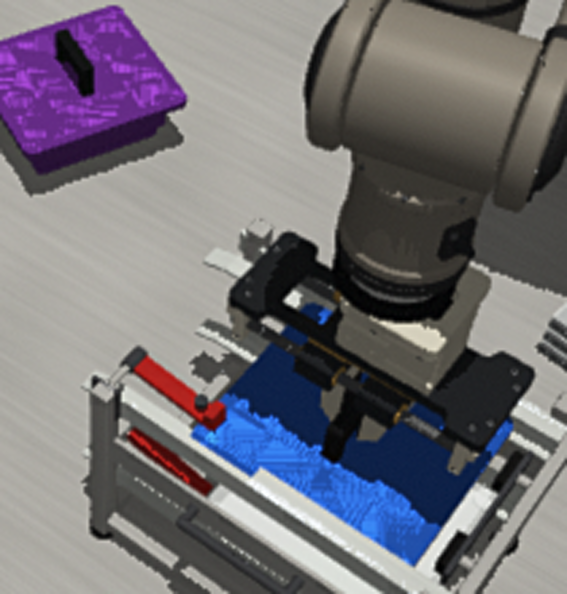

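{"api": "play_rows", "payload": {
  "moves": [255,0,-1,0,0,255,0,-2,0,0,255,0,-3,0,0,255,0,-3,0,0]
}}

```text
time: 17.55
tool_pos: [549.9, 190.9, 209.8]
tcp_rot: [-3.142, -0.0, -0.027]
contact_force: [-0.1, 0.4, -6.8]
grip_width: 13.9
```

{"api": "play_rows", "payload": {
  "moves": [255,0,-1,0,0,255,0,-2,0,0,255,0,-2,0,0]
}}

```text
time: 17.8
tool_pos: [549.9, 192.9, 209.8]
tcp_rot: [-3.142, -0.0, -0.027]
contact_force: [-0.4, -0.0, -6.8]
grip_width: 13.5
```

{"api": "play_rows", "payload": {
  "moves": [255,0,-1,0,0,255,0,-2,0,0,255,0,-2,0,0]
}}

```text
time: 18.05
tool_pos: [550.0, 195.0, 209.8]
tcp_rot: [-3.141, -0.0, -0.027]
contact_force: [-0.2, 0.3, -6.3]
grip_width: 13.7
```

```bash
python3 look.py 13
```

```text
18.05 [549.97258774 194.95681744 209.7976527 ] [-3.14149528e+00 -1.08784328e-04 -2.74078504e-02] [-0.19710709  0.25994875 -6.26487342] [ 0.00676515  0.01143033 -0.01929498]
```

View pics/s13z.png

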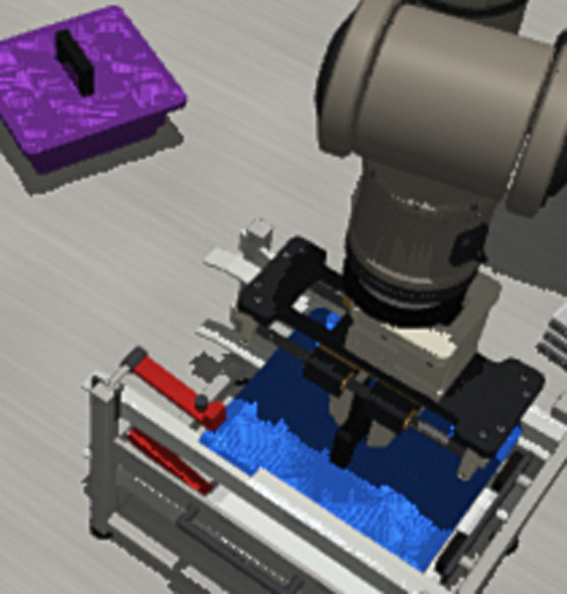

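{"api": "play_rows", "payload": {
  "moves": [255,0,-0.5,0,0,255,0,-1,0,0,255,0,-1,0,0]
}}

```text
time: 18.35
tool_pos: [550.0, 195.8, 209.8]
tcp_rot: [3.141, -0.0, -0.027]
contact_force: [0.4, -1.0, -5.6]
grip_width: 13.6
```

{"api": "play_rows", "payload": {
  "moves": [255,0,-0.5,0,0,255,0,-1,0,0,255,0,-1,0,0]
}}

```text
time: 18.6
tool_pos: [550.0, 196.8, 209.8]
tcp_rot: [-3.142, -0.0, -0.028]
contact_force: [1.9, -0.4, -6.0]
grip_width: 13.6
```

{"api": "play_rows", "payload": {
  "moves": [255,0,-0.5,0,0,255,0,-1,0,0,255,0,-1,0,0]
}}

```text
time: 18.85
tool_pos: [550.0, 197.7, 209.8]
tcp_rot: [3.141, -0.0, -0.027]
contact_force: [-0.4, -0.8, -5.4]
grip_width: 13.7
```

{"api": "play_rows", "payload": {
  "moves": [255,0,-0.5,0,0,255,0,-1,0,0,255,0,-1,0,0]
}}

```text
time: 19.1
tool_pos: [550.1, 198.3, 209.8]
tcp_rot: [3.141, 0.0, -0.028]
contact_force: [-0.3, -4.4, -4.4]
grip_width: 13.7
```

{"api": "play_rows", "payload": {
  "moves": [255,0,-0.5,0,0,255,0,-1,0,0,255,0,-1,0,0]
}}

```text
time: 19.35
tool_pos: [550.1, 198.9, 209.8]
tcp_rot: [3.14, 0.0, -0.028]
contact_force: [-0.5, -5.6, -5.2]
grip_width: 13.5
```

```bash
python3 look.py 14
```

```text
19.35 [550.09569952 198.86543655 209.82102287] [ 3.13994247e+00  1.50123115e-04 -2.77932884e-02] [-0.51342105 -5.58841876 -5.19659814] [-1.00122977  0.05565142 -0.0399205 ]
```

View pics/s14z.png

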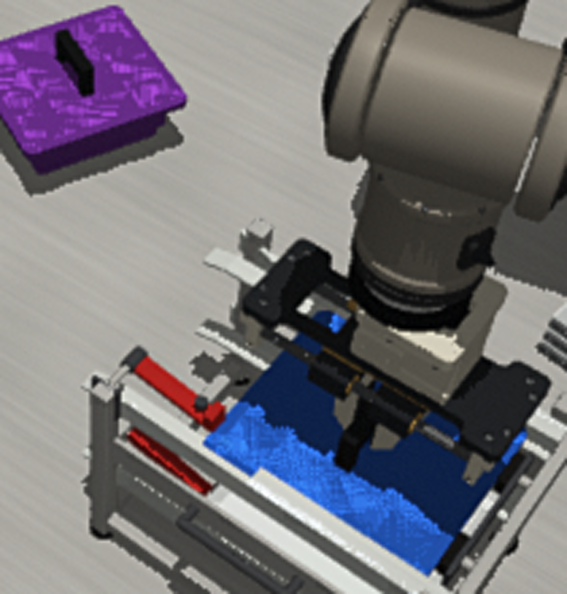

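{"api": "play_rows", "payload": {
  "moves": [255,0,-0.3,0,0,255,0,-0.6,0,0,255,0,-0.8,0,0,255,0,-0.8,0,0]
}}

```text
time: 19.73
tool_pos: [550.1, 199.2, 209.9]
tcp_rot: [3.139, 0.0, -0.028]
contact_force: [-1.2, -8.8, -4.6]
grip_width: 14.0
```

{"api": "play_rows", "payload": {
  "moves": [255,0,-0.3,0,0,255,0,-0.5,0,0,255,0,-0.5,0,0]
}}

```text
time: 19.98
tool_pos: [550.1, 199.4, 209.9]
tcp_rot: [3.139, 0.0, -0.028]
contact_force: [-1.2, -9.3, -3.5]
grip_width: 13.5
```

```bash
python3 look.py 15
python3 - <<'E'
import pickle,cv2
from h import *
o=[]
for k in('14','15'):
    c=pickle.load(open('s%s.pkl'%k,'rb'))['color']
    o.append(cv2.resize(c[270:320,325:385],None,fx=6,fy=6,interpolation=cv2.INTER_CUBIC))
cv2.imwrite('pics/c15.png',np.hstack(o)[:,:,::-1])
E
```

```text
19.9833 [550.11684545 199.44692037 209.8688182 ] [ 3.13871654e+00  3.55125367e-04 -2.79408548e-02] [-1.17046761 -9.25229876 -3.52533178] [-1.39366288  0.18617169  0.00912384]
```

View pics/c15.png

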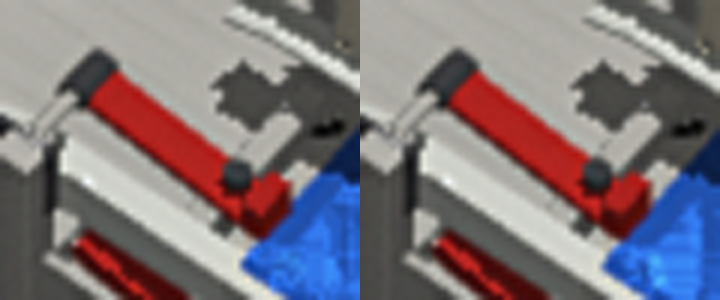

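{"api": "play_rows", "payload": {
  "moves": [255,0,-0.3,0,0,255,0,-0.6,0,0,255,0,-0.6,0,0]
}}

```text
time: 20.28
tool_pos: [550.1, 199.8, 209.9]
tcp_rot: [3.138, 0.0, -0.028]
contact_force: [-1.0, -10.8, -3.6]
grip_width: 13.4
```

{"api": "play_rows", "payload": {
  "moves": [255,0,-0.3,0,0,255,0,-0.6,0,0,255,0,-0.6,0,0]
}}

```text
time: 20.53
tool_pos: [550.2, 200.0, 210.0]
tcp_rot: [3.138, 0.0, -0.028]
contact_force: [-1.0, -12.4, -3.1]
grip_width: 14.1
```

```bash
cat > cmp.py <<'E'
import pickle,cv2,sys
from h import *
o=[]
for k in sys.argv[1:]:
    c=pickle.load(open('s%s.pkl'%k,'rb'))['color']
    o.append(cv2.resize(c[270:320,325:385],None,fx=6,fy=6,interpolation=cv2.INTER_CUBIC))
cv2.imwrite('pics/c%s.png'%sys.argv[-1],np.hstack(o)[:,:,::-1])
E
python3 look.py 16; python3 cmp.py 15 16
```

```text
20.5333 [550.17109847 200.03802594 209.96766827] [ 3.13766584e+00  3.71303763e-04 -2.81162900e-02] [ -0.98223559 -12.39567807  -3.05621966] [-1.77593641  0.20246805  0.03043197]
```

View pics/c16.png

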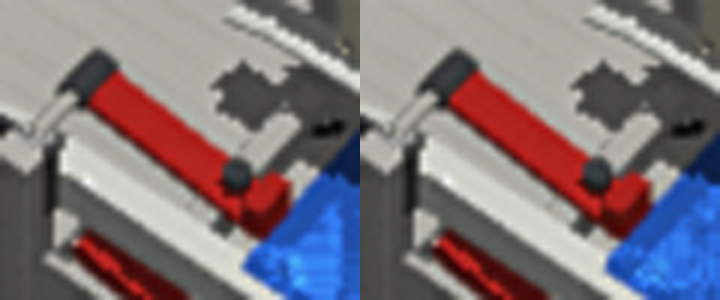

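{"api": "play_rows", "payload": {
  "moves": [255,0,-0.3,0,0,255,0,-0.6,0,0,255,0,-0.6,0,0]
}}

```text
time: 20.83
tool_pos: [550.2, 200.3, 210.0]
tcp_rot: [3.137, 0.0, -0.028]
contact_force: [-2.0, -13.6, -2.3]
grip_width: 13.5
```

{"api": "play_rows", "payload": {
  "moves": [255,0,-0.3,0,0,255,0,-0.6,0,0,255,0,-0.6,0,0]
}}

```text
time: 21.08
tool_pos: [550.2, 200.6, 210.0]
tcp_rot: [3.137, 0.001, -0.028]
contact_force: [-1.6, -13.7, -1.9]
grip_width: 13.9
```

```bash
python3 look.py 17; python3 cmp.py 16 17
```

```text
21.0833 [550.17659052 200.63440844 210.03218529] [ 3.13655528e+00  5.05332877e-04 -2.82254859e-02] [ -1.61654744 -13.69825959  -1.91444527] [-2.1528152   0.21004708 -0.00415771]
```

View pics/c17.png

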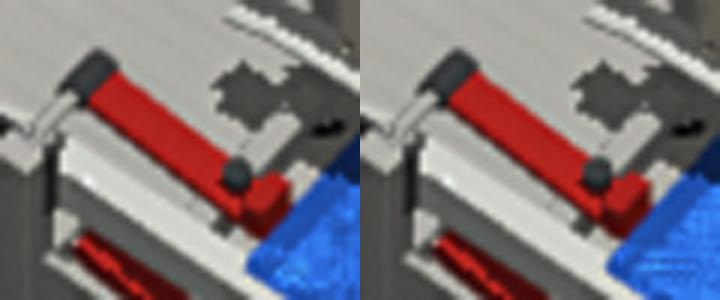

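```bash
python3 cmp.py 4 17
```

```text
(no output)
```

View pics/c17.png

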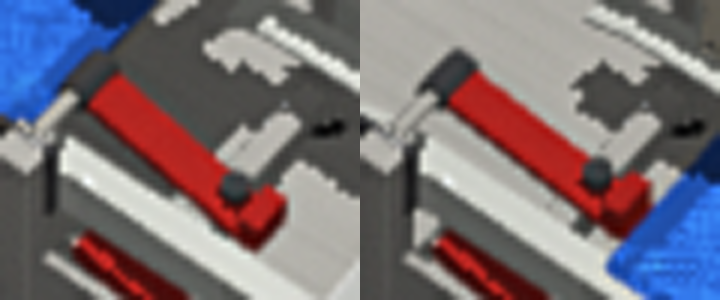

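{"api": "play_rows", "payload": {
  "moves": [255,0,-0.2,0,0,255,0,-0.4,0,0,255,0,-0.4,0,0]
}}

```text
time: 21.38
tool_pos: [550.2, 200.8, 210.1]
tcp_rot: [3.136, 0.0, -0.028]
contact_force: [-2.7, -14.8, -1.5]
grip_width: 13.9
```

{"api": "play_rows", "payload": {
  "moves": [255,0,-0.2,0,0,255,0,-0.4,0,0,255,0,-0.4,0,0]
}}

```text
time: 21.63
tool_pos: [550.2, 201.0, 210.2]
tcp_rot: [3.136, 0.0, -0.028]
contact_force: [-2.2, -14.9, -2.9]
grip_width: 14.0
```

```bash
python3 look.py 18; python3 cmp.py 17 18
```

```text
21.6333 [550.2244943  201.02819698 210.15209587] [ 3.13590351e+00  4.71517973e-04 -2.83662696e-02] [ -2.18445003 -14.91860943  -2.86695014] [-2.46447015  0.35009147  0.01445812]
```

View pics/c18.png

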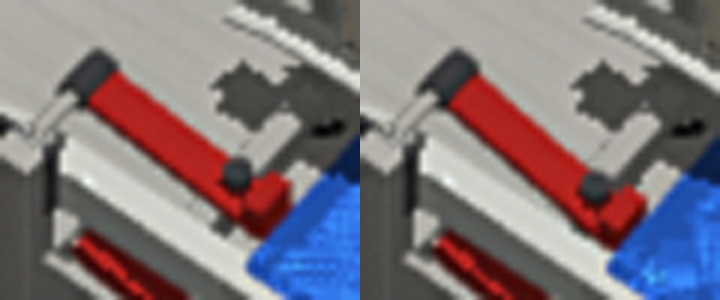

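{"api": "play_rows", "payload": {
  "moves": [255,0,0.5,0,0,255,0,1,0,0,255,0,1.5,0,0,255,0,2,0,0,255,0,2,0,0]
}}

```text
time: 22.1
tool_pos: [550.2, 200.1, 210.0]
tcp_rot: [3.138, 0.0, -0.028]
contact_force: [-0.6, -11.3, -3.0]
grip_width: 13.6
```

```bash
python3 look.py 19; python3 cmp.py 18 19
```

```text
22.1 [550.1817058  200.09383723 209.99500643] [ 3.13798280e+00  2.88509010e-04 -2.81904305e-02] [ -0.55664722 -11.26613221  -3.02921201] [-1.7449783   0.18103371  0.01684517]
```

View pics/c19.png

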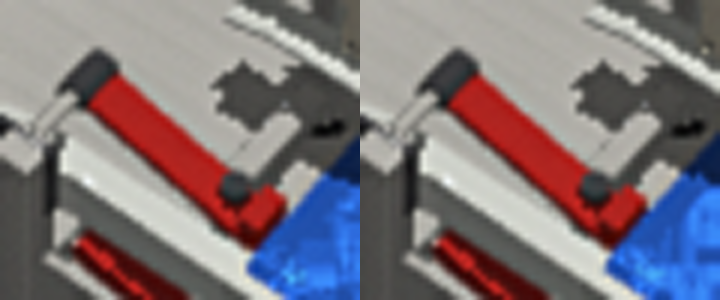

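{"api": "play_rows", "payload": {
  "moves": [255,0,0.5,0,0,255,0,1,0,0,255,0,1.5,0,0,255,0,1.5,0,0]
}}

```text
time: 22.48
tool_pos: [550.1, 199.3, 209.9]
tcp_rot: [3.139, 0.0, -0.028]
contact_force: [-1.8, -9.0, -3.7]
grip_width: 13.8
```

{"api": "play_rows", "payload": {
  "moves": [240,0,0,0,0,225,0,0,0,0,210,0,0,0,0,195,0,0,0,0,180,0,0,0,0,165,0,0,0,0,150,0,0,0,0,140,0,0,0,0]
}}

```text
time: 23.15
tool_pos: [550.3, 201.2, 210.3]
tcp_rot: [-3.141, -0.001, -0.027]
contact_force: [-0.2, 0.3, 0.4]
grip_width: 39.1
```

{"api": "play_rows", "payload": {
  "moves": [140,0,0,0,0,140,0,0,0,0,140,0,0,0,0,140,0,0,0,0]
}}

```text
time: 23.48
tool_pos: [550.1, 200.8, 209.8]
tcp_rot: [3.142, -0.0, -0.027]
contact_force: [-0.7, -0.7, 0.1]
grip_width: 41.4
```

```bash
python3 look.py 20; python3 cmp.py 18 20
```

```text
23.4833 [550.13335791 200.76748842 209.78133156] [ 3.14154966e+00 -5.77413544e-05 -2.74911778e-02] [-0.71633405 -0.67646863  0.07023497] [0.02353185 0.01009441 0.01793556]
```

View pics/c20.png

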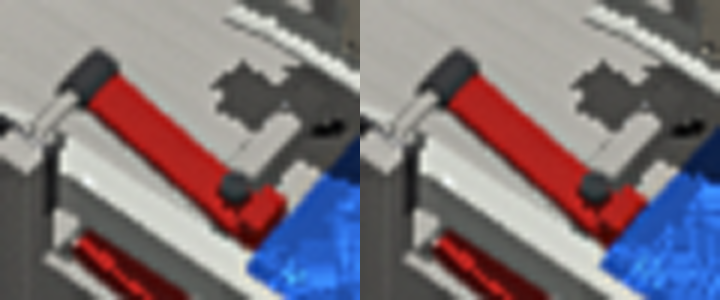

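View pics/s20z.png

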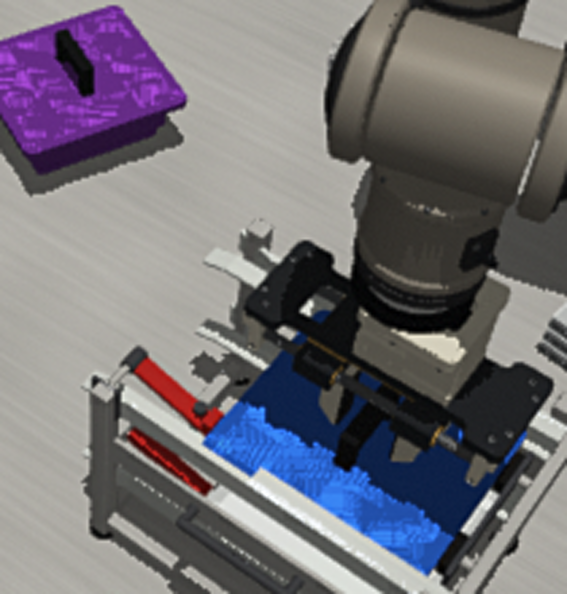

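Catch is down against the rear rim, and the fingers are clear. Withdraw straight up.

{"api": "play_rows", "payload": {
  "moves": [140,0,0,-3,0,140,0,0,-10,0,140,0,0,-22,0,140,0,0,-36,0,140,0,0,-52,0,140,0,0,-68,0,140,0,0,-80,0,140,0,0,-80,0]
}}

```text
time: 24.2
tool_pos: [551.2, 201.0, 293.4]
tcp_rot: [-3.14, -0.006, -0.028]
contact_force: [-0.1, 0.6, -1.1]
grip_width: 41.4
```

{"api": "play_rows", "payload": {
  "moves": [140,-15,0,0,0,140,-40,0,0,0,140,-70,0,0,0,140,-100,0,0,0,140,-125,0,0,0,140,-140,0,0,0,140,-140,0,0,0,140,-140,0,0,0]
}}

```text
time: 24.87
tool_pos: [410.0, 204.7, 290.0]
tcp_rot: [-3.142, -0.001, -0.027]
contact_force: [-0.2, -0.5, 0.2]
grip_width: 41.4
```

```bash
python3 look.py 21; python3 cmp.py 4 21
python3 - <<'E'
from h import *
snap('top','t21.png')
E
```

```text
24.8667 [409.99411942 204.67846227 289.99854476] [-3.14150444e+00 -9.31289573e-04 -2.68731659e-02] [-0.15942815 -0.46524944  0.24243776] [0.0458374  0.00731811 0.06368772]
```

View pics/c21.png

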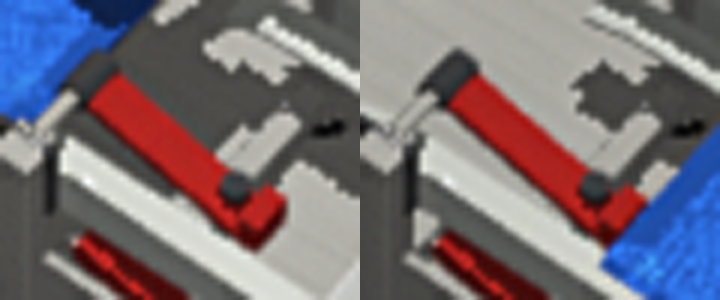

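View pics/s21.png

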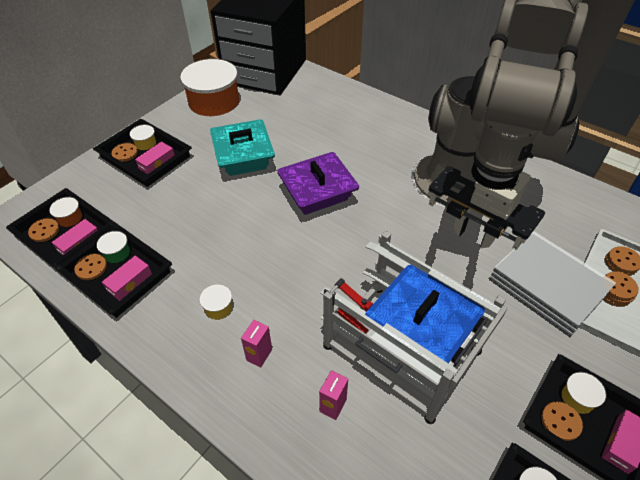

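View pics/t21.png

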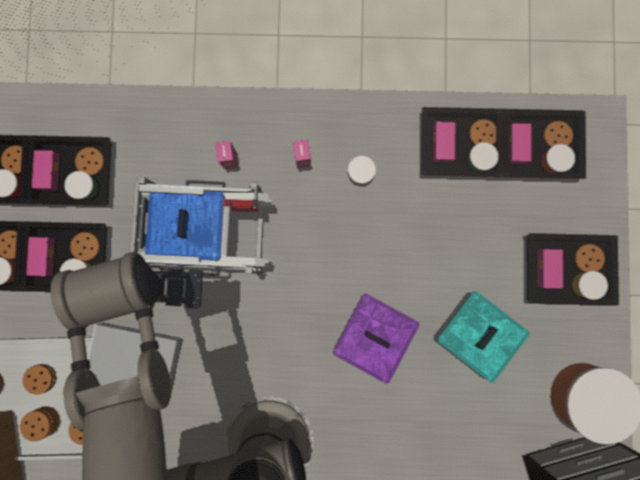

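```bash
python3 -c "
from plant import bot
print(bot.close_job())"
```

```text
the job is handed in; nothing more can be done
None
```

The blue-lidded pan is in the upper runners, held between the back stop and the catch. The job was handed in after about 25 s.

- **Sliding in:** I gripped the pan by its bar and kept it level to about 6 mrad. Its own rim lifted the catch.
- **Pressing:** I pushed against the back stop in steps of 1 mm or less until the catch fell. The wrist force along the slide was then about 15 N, part of it friction. I eased off to about 9 N before opening the fingers and withdrew straight up.

**Last checks:**
- **Catch:** in the scene camera it sits at the same pixel position as when it was free and down, right behind the pan's rear rim.
- **Pan:** the lid lies inside the frame in both views.
- **Gripper:** it is clear, with the force reading near zero.
- **Bystanders:** the cartons, the fruit cup and the look-alike pans appear at the same places as at the start.

**Not confirmed:**
- The catch and buffer joints could not be read, so the catch state comes from the images and the buffer load from the wrist force.
- The two cameras disagreed by up to about 4 mm on positions. I relied on the forces rather than the images for the final pressing.

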